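# Stroke check of recovered air cylinders

### The arm

A 6-joint arm with a two-finger parallel gripper is mounted at the origin on the work surface. World frame = base frame: x ahead of the robot, y to its left, z up, the work surface at z = 0. Lengths are in m, angles in rad, forces in N, time in s.
With the tool pointing down it reaches from about 0.35 to 0.975 m from the base axis. Payload 4.9 kg.
Tool frame: the origin (TCP) lies at the very end of the fingers, on their centre line; the grasp point (between the pads) lies 19 mm behind it (ctrl.pinch_z is the distance from the TCP to the grasp point, in m); z points along the fingers, y is the direction in which the jaws open and shut (so a half turn about z gives the same grasp; the last joint's range is limited). The gripper opens to 85 mm and grips with 20 to 120 N. Pads are 22 mm wide; open, the fingers measure 114 mm over their backs; the gripper's body (76 mm by 85 mm) begins 54 mm behind the grasp point. The pads swing forward as they close: fully open they stand 13 mm farther back than shut.
Start: joints at [1.027, 0.053, 1.613, -0, 1.476, -0.119], TCP at [0.258, 0.569, 0.231] pointing down, gripper open.
Joint ranges: [-3.01, 3.01], [-1.01, 2.22], [0.06, 2.58], [-1.02, 4.17], [0.09, 2.62], [-3.14, 3.14]. Speed limits (rad/s): [2.57, 2.57, 3.14, 3.14, 3.14, 3.14].

### API

Orientations are given as a rotation vector (axis times angle).
In Python, from station import ctrl gives the robot as it stands.
- The arm moves only by the tool carry_out, never from a script. Its argument "series" is a list of rows, each a list of 7 numbers: the shift along the world's x, y, z each as a share of 0.025 m, from -1 to 1, then the turn, a rotation vector about the world's x, y, z each as a share of 0.1 rad, from -1 to 1, then the opening, from 0 (shut) to 1 (fully open). A call has 1 to 12 rows; each row shifts and turns the commanded pose from where the row before left it; what a row does not reach is not made up. A row lasts 1/10 s, in which the tool goes at most 50 mm and 8.59 degrees, less where a joint would pass 70% of its speed; a pose out of reach is approached as far as the arm can. A call with a number of a shift or a turn outside -1 to 1 is refused whole. A call with a gripper value outside its range is refused whole. The fingers move at their own pace and stop on an object; "grip_force" is the grip in N (left out, the last holds). Time passes only in rows, so rows that do not move let the fingers close. It gives the time, the measured TCP pose, the force and the opening at its end, in the units of the state.
- ctrl.get_obs(): the state, without advancing time (a new reading comes with each control period).
- ctrl.get_image(name): name is "side" or "top"; returns a dict with "frame" (420x560x3 uint8, blue, green, red), "fx", "fy", "cx", "cy" (pixels), "R" (3x3) and "t" (3): a world point X has camera coordinates R X + t. Camera axes: x right, y down, z forward; pixel columns grow to the right and rows downward; lengths in m; the calibration is good to about 2 mm. A picture is of the moment at which its call begins. There is no depth.
- ctrl.finish_job(): hands the job in, once; it reports no verdict.
Trained networks look in a picture, given as the dict that the camera call returned (one of the last four; its "shot" number tells which), for a name from the list of things; names that differ only in an ending like _2 or _b are one class to them, and where a whole thing is asked for, a point or a joint stands for the part that bears it (a point fixed in the world has none). Each returns a list of dicts, best first, with "p" (0 to 1); they miss things now and then, are a little off and sometimes report something else, mostly with a low value. They report only what shows in the picture. A call takes as long as a camera call. They do not tell look-alikes from the thing itself.
- ctrl.trace(picture, name): "mask" (420x560 bool, what is visible of it) and "rect" ([left, top, width, height] as shares, 0 to 1, of the picture: columns of its width, rows of its height, round what is visible of it).
- ctrl.mark_of(picture, name): "position" ([column, row] as shares, 0 to 1, of the picture: columns of its width, rows of its height: a listed point, or the origin of a listed thing).
The state is a dict: "t": time; "q": joint angles; "dq": joint speeds; "effort": joint torques, N m; "tool_pos": TCP position; "tool_rot": TCP orientation; "contact_force": force on the tool from outside, world axes, zero at the start; "wrist_torque": the same for the moment, N m; "opening": finger opening in m.
Only numpy, scipy, OpenCV 4.12 (cv2) and the standard library are available. Lean on these libraries where they do the work, as an engineer would, in place of code of your own. Each camera call takes 0.05 s, during which the arm holds its last target.

### The job

Check the three recovered air cylinders standing in the long tray: push each piston rod down through its stroke until it is fully home, and leave the ones that run freely standing where they are, rods home. One of them will stiffen on the way: do not force it, but stop, lift that cylinder out and set it down gently, upright on the floor of the reject tray. Leave the other things on the bench alone.

Things in the scene. Friction and masses are not known exactly. Their poses are not given: they have to be found in the camera images.
- cyl_a: compact air cylinder: upright square aluminium body 48 x 48 mm, 75 mm high, grey end caps, about 0.4 kg in all (varies), loose, standing nearest the -y end of the long tray; origin at the centre of its underside, z up its axis, x and y square to its side faces. A 12 mm steel rod rises from the middle of its top and carries a flat hexagon nut, 19 mm across, 7 mm thick
- cyl_b: the cylinder in the middle of the long tray, looks the same and measures as cyl_a. Which of the three is bad cannot be seen and changes each time. Taken by the body from above, the gripper's palm must clear the rod and nut that stand up from the top
- cyl_c: the cylinder nearest the +y end of the long tray, looks the same and measures as cyl_a. One of the three is bad, two are sound
- top_a (a point): centre of the flat top of the nut on the rod of cyl_a, where the rod is pushed; on the cylinder's axis, 119 mm above its underside with the rod out and 89 mm with the rod fully home
- top_b (a point): the same point on cyl_b
- top_c (a point): the same point on cyl_c
- rod_a (a joint): how far the rod of cyl_a is pushed in, m: 0 out, 0.030 fully home (metal stop); starts at 0 to 0.005. A sound rod drags steadily at about 3 N all the way and stays where it is left. A bad one drags likewise at first, then from a depth of 9 to 14 mm its resistance climbs by about 1.5 N per mm; past about 8 N short of home it is stiff, and more than 22 N is forcing it
- rod_b (a joint): the same for cyl_b. Let go, a bad rod springs back a few mm and rests 11 to 17 mm in, its nut top then 27 to 33 mm above the cylinder body
- rod_c (a joint): the same for cyl_c
- nut_a: the hexagon nut on the rod of cyl_a; origin at the centre of its underside, 7 mm below its top
- nut_b: the nut on the rod of cyl_b
- nut_c: the nut on the rod of cyl_c
- stock_tray: long shallow sheet-steel tray, fixed, 150 mm (its x) by 360 mm (its y), rim 18 mm high, floor 3 mm thick; origin at the centre of its underside. The three cylinders stand in a row along its y, 115 mm apart, roughly square to it (within 0.12 rad)
- reject_tray: shorter, squarer sheet-steel tray, fixed, 170 mm (its x) by 240 mm (its y), walls 3 mm thick and 32 mm high, floor 3 mm thick; origin at the centre of its underside. The two trays lie side by side and may be either way round. Its +y end holds old_cyl; the half towards -y is empty, so 55 mm along -y from its origin is a free spot
- old_cyl: round air cylinder rejected earlier, lying along x of the reject tray near its +y end: 108 mm long, 32 mm square end caps; origin at the centre of its underside
- valve: small solenoid valve, 45 x 22 x 32 mm, loose in the long tray between two cylinders; origin under its centre
- silencer: brass silencer, 20 mm across, 30 mm high, loose in the long tray between two cylinders; origin under its centre
- screwdriver: screwdriver, 200 mm long, lying beyond the trays
- yoke: copper and plastic deflection coil, 90 mm across, 56 mm high, standing beyond the trays
- heatsink: finned aluminium heat sink, 70 x 50 x 32 mm, beyond the trays
There are look-alikes about, which are no part of the job. What is shaped like the cyl_a but purple or yellow is not meant.

How it is judged:
On the way, in this order (a step that is already met when the one before it is completed fails the run):
1. a rod has been pushed into its resistance: over 5 N on its nut in mid-stroke (((value of joint rod_a between 0.0095 and 0.027 m and (contact force between nut_a and the fingers above 5 N or contact force between nut_a and the arm above 5 N)) or (value of joint rod_b between 0.0095 and 0.027 m and (contact force between nut_b and the fingers above 5 N or contact force between nut_b and the arm above 5 N)) or (value of joint rod_c between 0.0095 and 0.027 m and (contact force between nut_c and the fingers above 5 N or contact force between nut_c and the arm above 5 N)))), for 0.05 s.
2. then a cylinder is held by the fingers and lifted clear of the long tray (((height (world z) of cyl_a above 0.035 m and contact force between cyl_a and the fingers above 1 N) or (height (world z) of cyl_b above 0.035 m and contact force between cyl_b and the fingers above 1 N) or (height (world z) of cyl_c above 0.035 m and contact force between cyl_c and the fingers above 1 N))), for 0.1 s.
At the end, for the whole second after the job is handed in: Two cylinders upright (0.1 rad), within 30 mm of where they were, rods at least 27.5 of 30 mm in; the third, whose rod stiffened and is under 26 mm in, upright (0.1 rad), released and at rest on the floor of the reject tray, whole base inside its walls (((value of joint rod_a below 0.026 m and angle between each of cyl_a, cyl_b, cyl_c's own z axis and vertical below 0.1 rad and linear speed of cyl_a below 0.01 m/s and x of cyl_a in the frame of reject_tray between -0.062 and 0.062 m and y of cyl_a in the frame of reject_tray between -0.097 and 0.097 m and z of cyl_a in the frame of reject_tray below 0.008 m and value of joint each of rod_b, rod_c above 0.0275 m and distance of each of cyl_b, cyl_c from where it was at the start of the episode below 0.03 m) or (value of joint rod_b below 0.026 m and angle between each of cyl_b, cyl_a, cyl_c's own z axis and vertical below 0.1 rad and linear speed of cyl_b below 0.01 m/s and x of cyl_b in the frame of reject_tray between -0.062 and 0.062 m and y of cyl_b in the frame of reject_tray between -0.097 and 0.097 m and z of cyl_b in the frame of reject_tray below 0.008 m and value of joint each of rod_a, rod_c above 0.0275 m and distance of each of cyl_a, cyl_c from where it was at the start of the episode below 0.03 m) or (value of joint rod_c below 0.026 m and angle between each of cyl_c, cyl_a, cyl_b's own z axis and vertical below 0.1 rad and linear speed of cyl_c below 0.01 m/s and x of cyl_c in the frame of reject_tray between -0.062 and 0.062 m and y of cyl_c in the frame of reject_tray between -0.097 and 0.097 m and z of cyl_c in the frame of reject_tray below 0.008 m and value of joint each of rod_a, rod_b above 0.0275 m and distance of each of cyl_a, cyl_b from where it was at the start of the episode below 0.03 m))); the robot touches nothing.
It fails at once if a rod that resists short of home is forced (more than 22 N on its nut) ((value of joint rod_a below 0.027 m and (contact force between nut_a and the fingers above 22 N or contact force between nut_a and the arm above 22 N)) or (value of joint rod_b below 0.027 m and (contact force between nut_b and the fingers above 22 N or contact force between nut_b and the arm above 22 N)) or (value of joint rod_c below 0.027 m and (contact force between nut_c and the fingers above 22 N or contact force between nut_c and the arm above 22 N))).
It fails at once if a cylinder is knocked over (angle between any of cyl_a, cyl_b, cyl_c's own z axis and vertical above 0.7 rad).
It fails at once if a cylinder is let go in the air instead of being set down ((height (world z) of cyl_a above 0.035 m and contact force between cyl_a and the fingers below 0.2 N and linear speed of cyl_a above 0.1 m/s) or (height (world z) of cyl_b above 0.035 m and contact force between cyl_b and the fingers below 0.2 N and linear speed of cyl_b above 0.1 m/s) or (height (world z) of cyl_c above 0.035 m and contact force between cyl_c and the fingers below 0.2 N and linear speed of cyl_c above 0.1 m/s)).
It fails at once if another thing on the bench is moved by more than 30 mm (distance of any of old_cyl, valve, silencer, screwdriver, yoke, heatsink from where it was at the start of the episode above 0.03 m).
It also fails if it takes over 58 s, if anything falls off the work surface, if the arm or the gripper's body presses on something with over 40 N, if the wrist force passes 120 N, or if a joint passes its speed limit or range.

## Working session

There is one attempt and no reset: what is moved stays moved. The work goes in short steps, Python scripts to look and compute and a tool call to move; the robot and the scene stay as the last step left them, time stands still between calls to the robot, and variables do not carry over. Pictures are saved under pics/ and viewed, and the job is handed in when it is done.

Besides the shell and the picture viewer there is one more tool, called by a JSON object that holds its "name" and its "arguments". carry_out: Moves the arm, as the interface text tells. Shift numbers are shares of 0.025 m and turn numbers shares of 0.1 rad, none past 1 either way. Its arguments: {"type":"object","properties":{"series":{"type":"array"},"grip_force":{"type":"number"}},"required":["series"]}

```bash
ls; mkdir -p pics; python3 - <<'E'
from station import ctrl
import cv2,numpy as np
o=ctrl.get_obs();print({k:np.round(v,3).tolist() for k,v in o.items()})
for n in("side","top"):
    p=ctrl.get_image(n);cv2.imwrite(f"pics/{n}0.png",p["frame"]);print(n,p["fx"],p["cx"],p["cy"],np.round(p["R"],3).tolist(),np.round(p["t"],3).tolist())
    for k in("cyl_a","top_a","nut_a","stock_tray","reject_tray","old_cyl","valve","silencer"):
        for d in ctrl.mark_of(p,k)[:6]: print(n,k,round(d["p"],2),np.round(np.array(d["position"])*[560,420],1).tolist())
E
```

```text
pics
{'t': 0.0, 'q': [1.027, 0.053, 1.614, -0.0, 1.476, -0.119], 'dq': [-0.001, -0.0, -0.002, -0.001, -0.001, 0.001], 'effort': [-0.001, -39.367, -37.017, -0.0, 0.007, 0.0], 'tool_pos': [0.257, 0.569, 0.23], 'tool_rot': [-0.662, -3.07, 0.003], 'contact_force': [-0.154, -0.42, 0.651], 'wrist_torque': [0.002, 0.022, 0.001], 'opening': 0.085}
side 529.6434138295191 283.2657846937199 209.3095188597222 [[0.919, -0.394, -0.01], [-0.27, -0.608, -0.747], [0.288, 0.689, -0.665]] [-0.529, 0.155, 1.262]
side cyl_a 0.97 [259.1, 344.6]
side cyl_a 0.94 [308.8, 287.4]
side cyl_a 0.62 [295.7, 259.1]
side cyl_a 0.62 [267.5, 231.0]
side cyl_a 0.59 [364.7, 332.4]
side cyl_a 0.55 [235.0, 303.0]
side top_a 0.64 [368.8, 298.1]
side top_a 0.62 [256.8, 307.6]
side top_a 0.52 [314.0, 253.7]
side top_a 0.51 [295.1, 224.0]
side top_a 0.51 [231.6, 265.5]
side top_a 0.43 [266.0, 195.4]
side nut_a 0.64 [229.4, 269.7]
side nut_a 0.58 [296.3, 221.1]
side nut_a 0.58 [368.3, 303.5]
side nut_a 0.56 [310.6, 257.1]
side nut_a 0.5 [255.5, 312.3]
side nut_a 0.41 [263.8, 196.7]
side stock_tray 0.95 [293.1, 256.6]
side stoc
[... 357 characters left out ...]
a 0.9 [356.8, 277.2]
top cyl_a 0.89 [287.9, 212.1]
top cyl_a 0.86 [375.3, 212.6]
top cyl_a 0.8 [411.4, 273.9]
top cyl_a 0.72 [435.3, 191.9]
top cyl_a 0.7 [330.7, 208.0]
top top_a 0.58 [332.0, 201.2]
top top_a 0.57 [383.1, 206.3]
top top_a 0.54 [364.2, 281.1]
top top_a 0.45 [423.0, 280.7]
top top_a 0.37 [451.5, 184.9]
top nut_a 0.59 [283.5, 210.0]
top nut_a 0.55 [383.7, 206.1]
top nut_a 0.47 [366.0, 282.5]
top nut_a 0.43 [450.9, 185.6]
top nut_a 0.42 [333.8, 205.7]
top nut_a 0.37 [417.9, 281.0]
top stock_tray 0.69 [329.3, 209.5]
top reject_tray 0.64 [192.5, 186.7]
top reject_tray 0.62 [372.4, 211.1]
top old_cyl 0.58 [166.8, 184.1]
top valve 0.51 [351.2, 201.6]
top silencer 0.54 [303.7, 218.8]
```

View pics/side0.png

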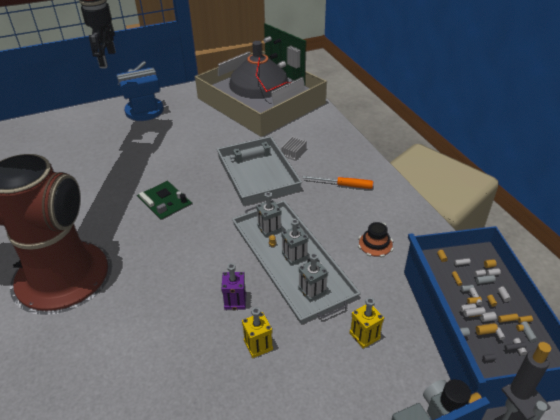

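View pics/top0.png

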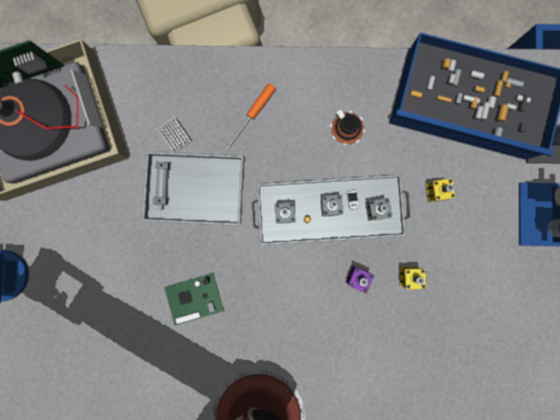

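The grey cylinders in the tray, in the top view, are cyl_a (378,208), cyl_b (332,204) and cyl_c (285,211). The things that could be taken for them are purple (361,279) and yellow (411,277) and (440,190), all outside the tray. The silencer is at (307,219) and the valve at (352,200). I'll triangulate next and check crops.

```bash
cat > h.py <<'E'
from station import ctrl
import cv2,numpy as np
from scipy.optimize import least_squares
def proj(p,X):
    c=np.asarray(p["R"])@np.asarray(X,float).T+np.asarray(p["t"]).reshape(3,*([1]*(np.ndim(X)-1)))
    return np.stack([p["fx"]*c[0]/c[2]+p["cx"],p["fy"]*c[1]/c[2]+p["cy"]],-1)
def ray(p,uv,z):
    R=np.asarray(p["R"]);t=np.asarray(p["t"])
    d=R.T@np.array([(uv[0]-p["cx"])/p["fx"],(uv[1]-p["cy"])/p["fy"],1]);c=-R.T@t
    return c+d*(z-c[2])/d[2]
def tri(ps,uvs):
    f=lambda X:np.concatenate([proj(p,X)-u for p,u in zip(ps,uvs)])
    r=least_squares(f,[.4,0,.08]);return r.x,np.abs(r.fun).max()
E
python3 - <<'E'
from h import *
import pickle
P={n:ctrl.get_image(n) for n in("side","top")}
pickle.dump({n:{k:v for k,v in P[n].items()} for n in P},open("p0.pkl","wb"))
M={}
for n in P:
    M[n]={k:[np.array(d["position"])*[560,420] for d in ctrl.mark_of(P[n],k) if d["p"]>.15] for k in("cyl_a","top_a","nut_a")}
for k in M["top"]:
    for u in M["top"][k]:
        for v in M["side"][k]:
            X,e=tri([P["top"],P["side"]],[u,v])
            if e<4 and -0.02<X[2]<.16: print(k,np.round(u),np.round(v),np.round(X,4),round(e,1))
for k,u,z in(("stock",(329.3,209.5),0),("rej",(192.5,186.7),0)):print(k,ray(P["top"],u,z))
for k,u,z in(("stock",(293.1,256.6),0),("rej",(257.4,172.4),0)):print(k,ray(P["side"],u,z))
c=cv2.resize(P["top"]["frame"][165:255,245:415],None,fx=4.7,fy=4.7,interpolation=cv2.INTER_CUBIC);cv2.imwrite("pics/tc.png",c)
c=cv2.resize(P["side"]["frame"][185:325,225:365],None,fx=4.2,fy=4.2,interpolation=cv2.INTER_CUBIC);cv2.imwrite("pics/sc.png",c)
E
```

```text
cyl_a [356. 281.] [235. 302.] [ 0.3476 -0.2435  0.0017] 2.1
cyl_a [376. 209.] [311. 287.] [ 0.5238 -0.2864  0.0156] 1.2
cyl_a [434. 194.] [363. 336.] [ 0.5698 -0.4403  0.0007] 0.9
cyl_a [409. 277.] [259. 344.] [ 0.359  -0.3753  0.0069] 0.7
cyl_a [288. 212.] [267. 229.] [ 0.5106 -0.0631  0.0064] 2.2
cyl_a [331. 208.] [295. 253.] [ 0.5283 -0.1763  0.019 ] 1.0
top_a [452. 187.] [373. 299.] [ 0.5765 -0.4446  0.126 ] 0.8
top_a [360. 283.] [230. 265.] [ 0.3512 -0.2371  0.1142] 0.6
top_a [421. 282.] [254. 310.] [ 0.355  -0.3741  0.1225] 0.1
top_a [335. 205.] [297. 218.] [ 0.5316 -0.1759  0.1314] 1.4
top_a [335. 205.] [294. 256.] [ 0.5301 -0.1832  0.0147] 1.9
top_a [385. 204.] [315. 254.] [ 0.529  -0.2899  0.1263] 1.2
nut_a [382. 208.] [312. 258.] [ 0.524  -0.2848  0.1103] 0.4
nut_a [449. 187.] [367. 304.] [ 0.5719 -0.4409  0.1076] 1.5
nut_a [365. 281.] [232. 269.] [ 0.3533 -0.2462  0.1123] 0.2
nut_a [281. 211.] [268. 197.] [ 0.5136 -0.0516  0.1044] 0.5
nut_a [416. 279.] [254. 311.] [ 0.3591 -0.3658  0.1081] 1.0
nut_a [335. 208.] [297. 224.] [ 0.5287 -0.1779  0.1166] 2.6
stock [ 0.52324885 -0.17178991  0.        ]
rej [0.57623116 0.18106497 0.        ]
stock [ 5.28995937e-01 -1.70105630e-01 -1.11022302e-16]
rej [ 5.70517524e-01  1.79696437e-01 -1.11022302e-16]
```

View pics/tc.png

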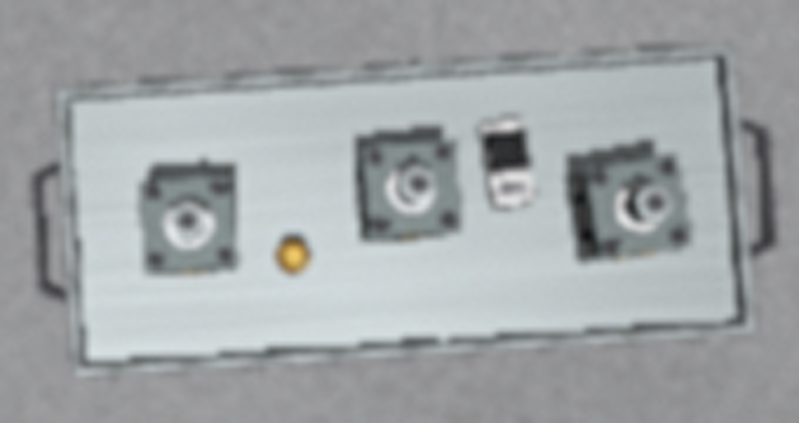

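View pics/sc.png

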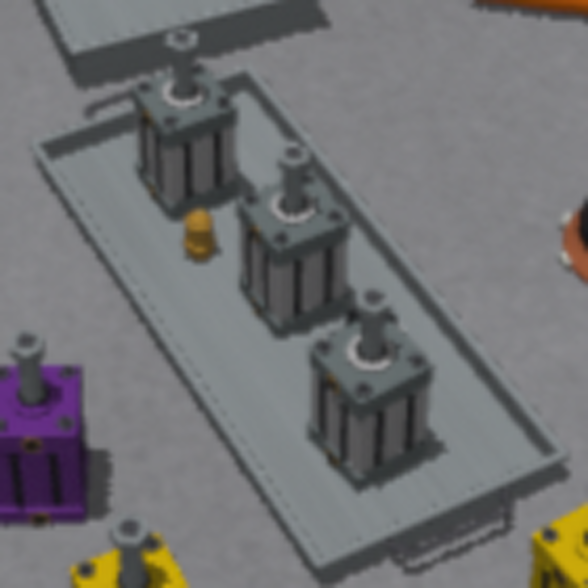

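```bash
python3 - <<'E'
from h import *
import pickle
P=pickle.load(open("p0.pkl","rb"))
T=lambda c:np.array(c)/4.7+[245,165]-.4
S=lambda c:np.array(c)/4.2+[225,185]-.4
col={'a':((637,204),(370,350)),'b':((411,188),(292,207)),'c':((190,224),(184,93))}
nut={'a':((655,202),(374,298)),'b':((420,184),(293,153)),'c':((187,221),(181,38))}
for k in 'abc':
    for D in(col,nut):
        X,e=tri([P["top"],P["side"]],[T(D[k][0]),S(D[k][1])]);print(k,np.round(X,4),round(e,2))
    print(ray(P["top"],T(col[k][0]),.079),ray(P["side"],S(col[k][1]),.079))
# trays
for n,q in(("stock",[(60,92),(727,45),(748,328),(80,372)]),):
    print([np.round(ray(P["top"],T(c),.018),3).tolist() for c in q])
# fine: model fit on corners of body top (z=.078)
for k,q in {'a':[(678,148),(690,243),(598,258)],'b':[(360,142),(450,130),(460,230),(365,240)],'c':[(145,182),(235,177),(237,268),(147,272)]}.items():
    print(k,[np.round(ray(P["top"],T(c),.078),3).tolist() for c in q])
for n in P:
    s=P[n]["frame"]
c=cv2.resize(P["top"]["frame"][145:235,140:250],None,fx=6,fy=6,interpolation=cv2.INTER_CUBIC);cv2.imwrite("pics/rc.png",c)
# segmentation by trace
E
```

```text
a [ 0.5246 -0.287   0.0796] 0.33
a [ 0.5243 -0.2886  0.1208] 0.11
[ 0.52545552 -0.28737525  0.079     ] [ 0.52418492 -0.28625736  0.079     ]
b [ 0.5312 -0.1721  0.0787] 0.24
b [ 0.5311 -0.1731  0.1209] 0.21
[ 0.53173317 -0.17226884  0.079     ] [ 0.53053391 -0.17219971  0.079     ]
c [ 0.5112 -0.0597  0.0802] 0.1
c [ 0.5111 -0.0587  0.122 ] 0.13
[ 0.51146429 -0.05971945  0.079     ] [ 0.51145722 -0.05832399  0.079     ]
[[0.584, 0.013, 0.018], [0.615, -0.346, 0.018], [0.463, -0.358, 0.018], [0.433, -0.001, 0.018]]
a [[0.554, -0.308, 0.078], [0.506, -0.315, 0.078], [0.498, -0.268, 0.078]]
b [[0.555, -0.146, 0.078], [0.562, -0.192, 0.078], [0.511, -0.198, 0.078], [0.505, -0.149, 0.078]]
c [[0.533, -0.036, 0.078], [0.536, -0.082, 0.078], [0.489, -0.084, 0.078], [0.487, -0.038, 0.078]]
```

View pics/rc.png

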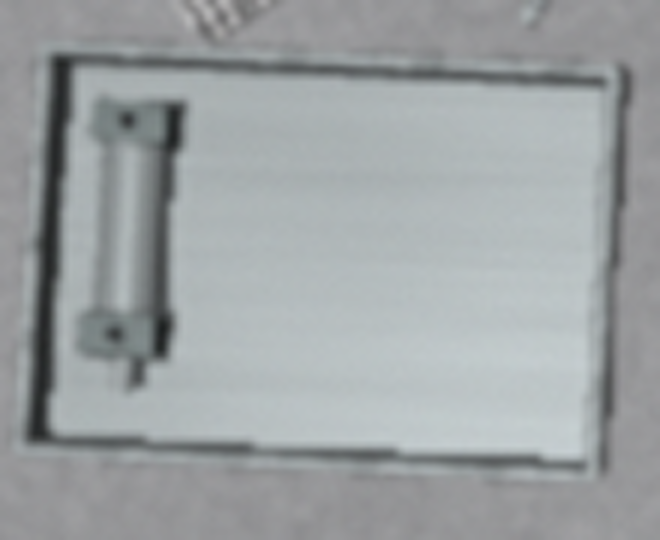

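{"name": "carry_out", "arguments": {"series": [[0.84,-1,0,0,0,-0.87,0],[0.84,-1,0,0,0,-0.87,0],[0.84,-1,0,0,0,-0.87,0],[0.84,-1,0,0,0,-0.87,0],[0.84,-1,0,0,0,-0.87,0],[0.84,-1,0,0,0,-0.87,0],[0.84,-1,0,0,0,-0.87,0],[0.84,-1,0,0,0,-0.87,0],[0.84,-1,0,0,0,-0.87,0],[0.84,-1,0,0,0,-0.87,0],[0.84,-1,0,0,0,-0.87,0],[0.84,-1,0,0,0,-0.87,0]]}}

```text
t: 2.5
tool_pos: [0.5103, 0.2683, 0.2315]
tool_rot: [2.109, 2.328, 0.001]
contact_force: [0.3, 0.0, 0.5]
opening: 0.0001
```

{"name": "carry_out", "arguments": {"series": [[0,-1,0,0,0,0,0],[0,-1,0,0,0,0,0],[0,-1,0,0,0,0,0],[0,-1,0,0,0,0,0],[0,-1,0,0,0,0,0],[0,-1,0,0,0,0,0],[0,-1,0,0,0,0,0],[0,-1,0,0,0,0,0],[0,-1,0,0,0,0,0],[0,-1,0,0,0,0,0],[0,-1,0,0,0,0,0],[0,-0.5,0,0,0,0,0]]}}

```text
t: 3.7
tool_pos: [0.5095, -0.0196, 0.2314]
tool_rot: [2.107, 2.33, -0.0]
contact_force: [0.2, 0.2, 0.1]
opening: -0.0001
```

```bash
python3 - <<'E'
from h import *
from scipy.spatial.transform import Rotation as R
o=ctrl.get_obs();print({k:np.round(v,4).tolist() for k,v in o.items()});print(R.from_rotvec(o["tool_rot"]).as_matrix().round(3))
E
```

```text
{'t': 3.7, 'q': [-0.1843, -0.2278, 1.8758, -0.0002, 1.4933, -0.2847], 'dq': [-0.2238, 0.0097, -0.0086, 0.0167, -0.002, -0.2263], 'effort': [0.5916, -27.3329, -37.1426, -0.1133, -0.0028, 0.094], 'tool_pos': [0.5095, -0.0196, 0.2314], 'tool_rot': [2.1069, 2.3298, -0.0001], 'contact_force': [0.2485, 0.1764, 0.1186], 'wrist_torque': [-0.0319, -0.0073, 0.0069], 'opening': -0.0001}
[[-0.1    0.995  0.   ]
 [ 0.995  0.1   -0.   ]
 [-0.     0.    -1.   ]]
```

{"name": "carry_out", "arguments": {"series": [[0.02,-0.81,0,0,0,0,0],[0.02,-0.81,0,0,0,0,0],[0,0,-1,0,0,0,0],[0,0,-1,0,0,0,0],[0,0,-1,0,0,0,0],[0,0,-0.6,0,0,0,0],[0,0,-0.4,0,0,0,0],[0,0,-0.18,0,0,0,0],[0,0,0,0,0,0,0]]}}

```text
t: 4.6
tool_pos: [0.5107, -0.0585, 0.1269]
tool_rot: [-2.105, -2.332, -0.0]
contact_force: [0.5, 0.1, 0.0]
opening: 0.0003
```

```bash
cat > shot.py <<'E'
from h import *
import sys
cx,cy,s=map(float,sys.argv[2:5]);tag=sys.argv[5]
p=ctrl.get_image(sys.argv[1])
h=int(s);x0=max(0,int(cx)-h);y0=max(0,int(cy)-h)
c=p["frame"][y0:y0+2*h,x0:x0+2*h];f=590/(2*h)
cv2.imwrite(f"pics/{tag}.png",cv2.resize(c,None,fx=f,fy=f,interpolation=cv2.INTER_CUBIC))
o=ctrl.get_obs();print(o["tool_pos"].round(4) if hasattr(o["tool_pos"],"round") else o["tool_pos"],o["contact_force"])
E
python3 shot.py side 270 215 50 c1
```

```text
[ 0.5111 -0.0586  0.1276] [0.01487821 0.42874319 0.50366553]
```

View pics/c1.png

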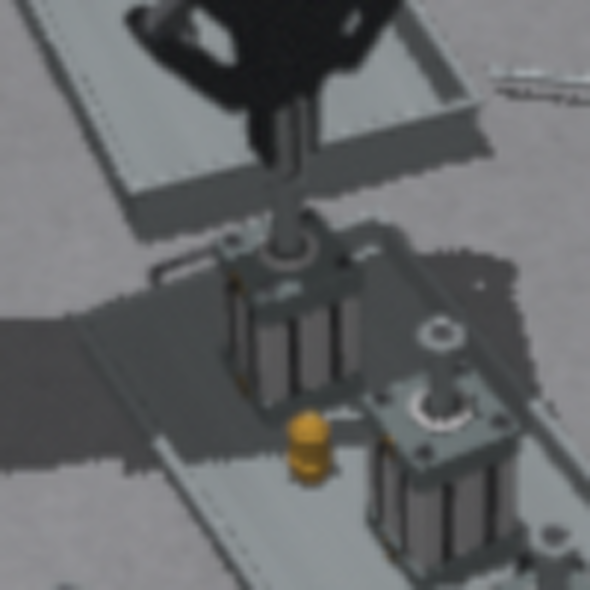

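The shut fingertips are over nut c, at crop pixel (285,180). I'll push to about 16 mm deep.

{"name": "carry_out", "arguments": {"series": [[0,0,-0.14,0,0,0,0],[0,0,-0.14,0,0,0,0],[0,0,-0.14,0,0,0,0],[0,0,-0.14,0,0,0,0],[0,0,-0.14,0,0,0,0],[0,0,-0.14,0,0,0,0],[0,0,0,0,0,0,0],[0,0,0,0,0,0,0]]}}

```text
t: 5.45
tool_pos: [0.5097, -0.0584, 0.1049]
tool_rot: [-2.104, -2.33, 0.002]
contact_force: [0.5, 0.2, 0.9]
opening: -0.0002
```

```bash
python3 shot.py side 270 215 50 c2
```

```text
[ 0.5098 -0.0583  0.105 ] [ 0.68930979  0.02723462 -0.22967702]
```

View pics/c2.png

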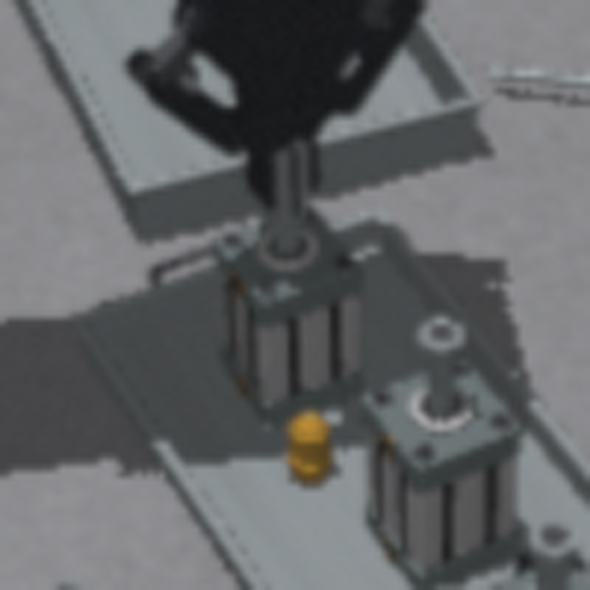

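{"name": "carry_out", "arguments": {"series": [[0,0,-0.08,0,0,0,0],[0,0,-0.08,0,0,0,0]]}}

```text
t: 5.7
tool_pos: [0.5103, -0.0584, 0.1017]
tool_rot: [-2.105, -2.331, 0.001]
contact_force: [-2.0, 0.6, 2.7]
opening: -0.0
```

{"name": "carry_out", "arguments": {"series": [[0,0,0,0,0,0,0]]}}

```text
t: 5.8
tool_pos: [0.5102, -0.0584, 0.1013]
tool_rot: [-2.105, -2.331, 0.001]
contact_force: [-0.1, 0.0, -0.6]
opening: 0.0003
```

{"name": "carry_out", "arguments": {"series": [[0,0,-0.08,0,0,0,0],[0,0,-0.08,0,0,0,0],[0,0,-0.08,0,0,0,0],[0,0,-0.08,0,0,0,0]]}}

```text
t: 6.2
tool_pos: [0.5105, -0.0585, 0.0936]
tool_rot: [-2.105, -2.332, 0.0]
contact_force: [-0.5, 0.6, 2.2]
opening: -0.0
```

{"name": "carry_out", "arguments": {"series": [[0,0,-0.05,0,0,0,0],[0,0,0,0,0,0,0]]}}

```text
t: 6.4
tool_pos: [0.5105, -0.0586, 0.0921]
tool_rot: [-2.105, -2.332, 0.0]
contact_force: [0.2, -0.5, 0.1]
opening: -0.0002
```

{"name": "carry_out", "arguments": {"series": [[0,0,-0.04,0,0,0,0],[0,0,0,0,0,0,0]]}}

```text
t: 6.6
tool_pos: [0.5108, -0.0586, 0.092]
tool_rot: [2.105, 2.332, 0.0]
contact_force: [-1.7, 0.0, 4.3]
opening: 0.0003
```

{"name": "carry_out", "arguments": {"series": [[0,0,-0.04,0,0,0,0],[0,0,0,0,0,0,0]]}}

```text
t: 6.8
tool_pos: [0.5113, -0.0587, 0.0921]
tool_rot: [2.104, 2.331, 0.001]
contact_force: [-3.7, 0.8, 9.5]
opening: 0.0002
```

C is home: the hard stop came at z=0.092 with about 9.5 N. Next is b.

{"name": "carry_out", "arguments": {"series": [[0,0,0.4,0,0,0,0],[0,0,1,0,0,0,0],[0,0,0.4,0,0,0,0],[0.16,-0.91,0,0,0,0,0],[0.16,-0.91,0,0,0,0,0],[0.16,-0.91,0,0,0,0,0],[0.16,-0.91,0,0,0,0,0],[0.16,-0.91,0,0,0,0,0],[0,0,-0.3,0,0,0,0],[0,0,0,0,0,0,0]]}}

```text
t: 7.8
tool_pos: [0.5297, -0.172, 0.1265]
tool_rot: [-2.105, -2.329, 0.001]
contact_force: [-0.4, -0.1, 0.0]
opening: -0.0001
```

```bash
python3 shot.py side 280 225 50 b1
```

```text
[ 0.5298 -0.1716  0.1268] [0.00483034 0.11205589 0.35633259]
```

View pics/b1.png

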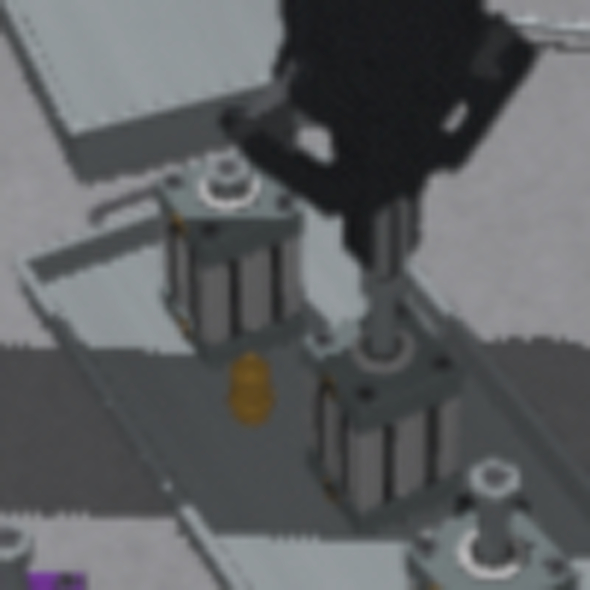

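Rod c is home, with its nut low at crop (230,178). The fingertips are over nut b at crop (385,270). Pushing b.

{"name": "carry_out", "arguments": {"series": [[0,0,-0.14,0,0,0,0],[0,0,-0.14,0,0,0,0],[0,0,-0.14,0,0,0,0],[0,0,-0.14,0,0,0,0],[0,0,-0.14,0,0,0,0]]}}

```text
t: 8.35
tool_pos: [0.5307, -0.172, 0.1106]
tool_rot: [2.105, 2.332, 0.001]
contact_force: [-1.0, 1.4, 2.2]
opening: -0.0004
```

{"name": "carry_out", "arguments": {"series": [[0,0,-0.08,0,0,0,0],[0,0,-0.08,0,0,0,0]]}}

```text
t: 8.55
tool_pos: [0.5307, -0.1722, 0.1065]
tool_rot: [2.105, 2.332, 0.0]
contact_force: [-0.5, 1.7, 1.7]
opening: -0.0001
```

Depth is about 15.5 mm and the force is still low. I'll go on in small steps.

{"name": "carry_out", "arguments": {"series": [[0,0,-0.08,0,0,0,0],[0,0,-0.08,0,0,0,0]]}}

```text
t: 8.75
tool_pos: [0.5307, -0.1723, 0.1025]
tool_rot: [2.105, 2.332, 0.0]
contact_force: [-0.8, 1.0, 2.2]
opening: -0.0002
```

{"name": "carry_out", "arguments": {"series": [[0,0,-0.08,0,0,0,0]]}}

```text
t: 8.85
tool_pos: [0.5307, -0.1723, 0.1005]
tool_rot: [2.105, 2.332, 0.0]
contact_force: [-0.6, 1.4, 2.8]
opening: -0.0001
```

{"name": "carry_out", "arguments": {"series": [[0,0,-0.08,0,0,0,0],[0,0,-0.08,0,0,0,0],[0,0,-0.08,0,0,0,0],[0,0,-0.05,0,0,0,0],[0,0,0,0,0,0,0]]}}

```text
t: 9.35
tool_pos: [0.5304, -0.1724, 0.0929]
tool_rot: [-2.105, -2.332, 0.001]
contact_force: [-0.8, -0.4, 0.3]
opening: -0.0004
```

{"name": "carry_out", "arguments": {"series": [[0,0,-0.06,0,0,0,0],[0,0,0,0,0,0,0]]}}

```text
t: 9.55
tool_pos: [0.5306, -0.1726, 0.0921]
tool_rot: [2.105, 2.332, -0.001]
contact_force: [-0.7, 0.6, 2.9]
opening: 0.0004
```

{"name": "carry_out", "arguments": {"series": [[0,0,-0.05,0,0,0,0],[0,0,0,0,0,0,0]]}}

```text
t: 9.75
tool_pos: [0.531, -0.1727, 0.092]
tool_rot: [2.105, 2.331, -0.0]
contact_force: [-3.8, 1.6, 8.9]
opening: 0.0003
```

{"name": "carry_out", "arguments": {"series": [[0,0,-0.04,0,0,0,0],[0,0,0,0,0,0,0]]}}

```text
t: 9.95
tool_pos: [0.5314, -0.1728, 0.0921]
tool_rot: [2.104, 2.331, 0.0]
contact_force: [-4.6, 2.1, 11.5]
opening: 0.0
```

B is home too, with its stop at z=0.092. Next is a, which should be the bad one.

{"name": "carry_out", "arguments": {"series": [[0,0,0.4,0,0,0,0],[0,0,1,0,0,0,0],[0,0,0.4,0,0,0,0],[-0.05,-0.92,0,0,0,0,0],[-0.05,-0.92,0,0,0,0,0],[-0.05,-0.92,0,0,0,0,0],[-0.05,-0.92,0,0,0,0,0],[-0.05,-0.92,0,0,0,0,0],[0,0,-0.2,0,0,0,0],[0,0,0,0,0,0,0]]}}

```text
t: 10.95
tool_pos: [0.5236, -0.287, 0.1281]
tool_rot: [-2.105, -2.329, 0.0]
contact_force: [0.2, -0.1, -1.1]
opening: -0.0
```

```bash
python3 shot.py side 290 250 60 a1
```

```text
[ 0.5237 -0.2865  0.1284] [-0.00595683  0.05256429 -0.20483893]
```

View pics/a1.png

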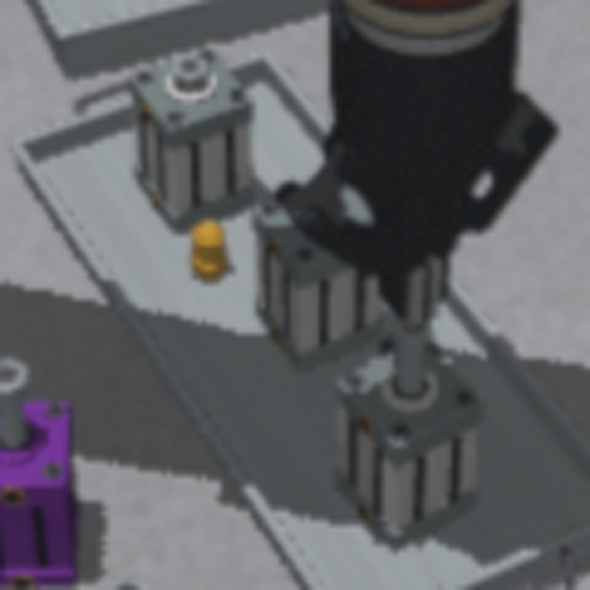

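The fingertips are over nut a at crop (415,315). I'll push it cautiously to about 13 mm, then in small steps.

{"name": "carry_out", "arguments": {"series": [[0,0,-0.14,0,0,0,0],[0,0,-0.14,0,0,0,0],[0,0,-0.14,0,0,0,0],[0,0,-0.14,0,0,0,0],[0,0,-0.14,0,0,0,0]]}}

```text
t: 11.5
tool_pos: [0.5245, -0.287, 0.1121]
tool_rot: [2.105, 2.332, 0.001]
contact_force: [-0.1, 0.8, 2.5]
opening: -0.0
```

{"name": "carry_out", "arguments": {"series": [[0,0,-0.1,0,0,0,0],[0,0,-0.06,0,0,0,0]]}}

```text
t: 11.7
tool_pos: [0.5245, -0.2871, 0.1079]
tool_rot: [-2.105, -2.332, -0.001]
contact_force: [-0.8, 2.3, 2.7]
opening: -0.0003
```

{"name": "carry_out", "arguments": {"series": [[0,0,-0.08,0,0,0,0],[0,0,-0.04,0,0,0,0]]}}

```text
t: 11.9
tool_pos: [0.5247, -0.2874, 0.1057]
tool_rot: [2.105, 2.331, 0.001]
contact_force: [-1.0, 1.9, 6.5]
opening: -0.0001
```

{"name": "carry_out", "arguments": {"series": [[0,0,-0.06,0,0,0,0]]}}

```text
t: 12.0
tool_pos: [0.5248, -0.2875, 0.1047]
tool_rot: [2.105, 2.331, 0.0]
contact_force: [-2.3, 2.7, 8.9]
opening: -0.0002
```

Rod a is the bad one: it was at 8.9 N at about 17 mm deep and climbing. I'll hold for a row, then back off, open, and look.

{"name": "carry_out", "arguments": {"series": [[0,0,0,0,0,0,0],[0,0,0.2,0,0,0,0],[0,0,0.8,0,0,0,0],[0,0,1,0,0,0.25,0],[0,0,1,0,0,0.25,1],[0,0,1,0,0,0,1],[0,0,0,0,0,0,1],[0,0,0,0,0,0,1]]}}

```text
t: 12.8
tool_pos: [0.5243, -0.2876, 0.2035]
tool_rot: [2.046, 2.383, -0.001]
contact_force: [-0.3, 0.4, -0.1]
opening: 0.0579
```

```bash
python3 shot.py side 310 260 60 a2; python3 - <<'E'
from h import *
p=ctrl.get_image("top");cv2.imwrite("pics/a2t.png",p["frame"])
print(ctrl.get_obs()["tool_pos"],ctrl.get_obs()["opening"])
E
```

```text
[ 0.5237 -0.2872  0.2022] [-0.0595869  -0.26572903 -0.14449092]
[ 0.52348369 -0.28690791  0.20155961] 0.07257911647462122
```

View pics/a2.png

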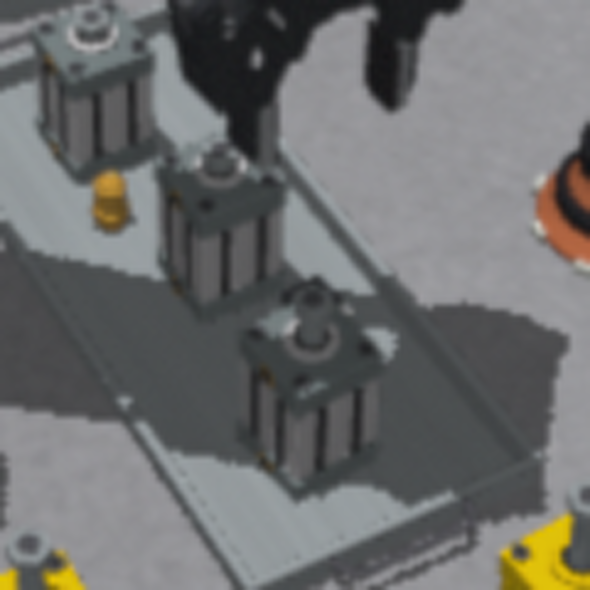

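View pics/a2t.png

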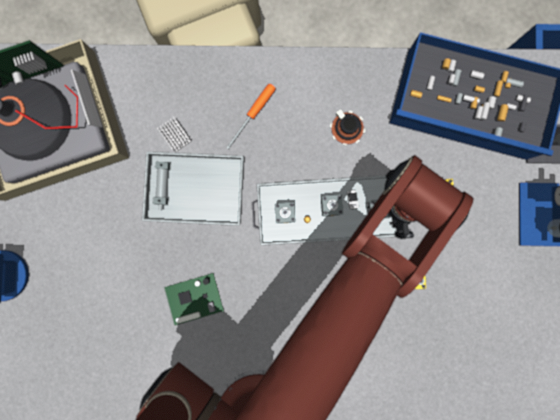

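In the crop, rod a has sprung back to about half way (nut (314,297)), roughly 15 mm deep. B and c show their rods home. Going down around body a.

{"name": "carry_out", "arguments": {"series": [[0.03,-0.04,0,0,0,0,1],[0,0,-1,0,0,0,1],[0,0,-1,0,0,0,1],[0,0,-1,0,0,0,1],[0,0,-0.8,0,0,0,1],[0,0,-0.8,0,0,0,1],[0,0,-0.8,0,0,0,1],[0,0,-0.5,0,0,0,1],[0,0,-0.44,0,0,0,1],[0,0,0,0,0,0,1]]}}

```text
t: 13.9
tool_pos: [0.5239, -0.2875, 0.0429]
tool_rot: [-2.044, -2.381, 0.001]
contact_force: [0.4, 0.4, 0.2]
opening: 0.0851
```

```bash
python3 shot.py side 310 260 60 a3
```

```text
[ 0.5247 -0.2881  0.0443] [ 0.54201806  0.08139588 -0.39492852]
```

View pics/a3.png

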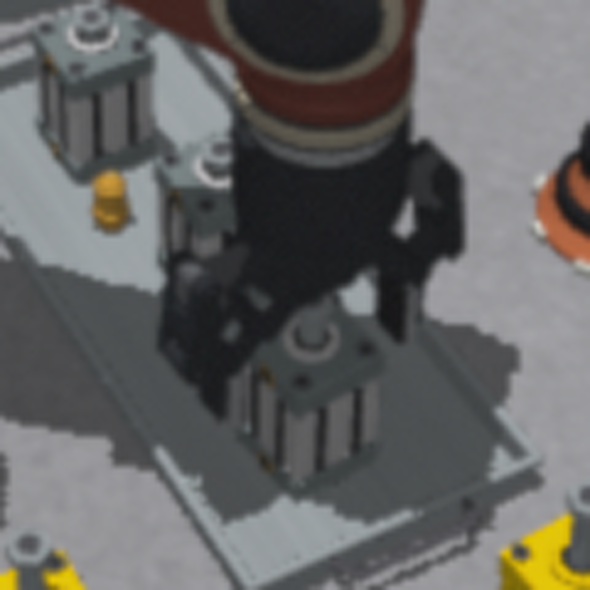

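The fingers straddle body a and there is no contact. Closing.

{"name": "carry_out", "arguments": {"series": [[0,0,0,0,0,0,0],[0,0,0,0,0,0,0],[0,0,0,0,0,0,0],[0,0,0,0,0,0,0],[0,0,0,0,0,0,0],[0,0,0,0,0,0,0],[0,0,0,0,0,0,0],[0,0,0,0,0,0,0]], "grip_force": 55}}

```text
t: 14.75
tool_pos: [0.5252, -0.289, 0.0466]
tool_rot: [2.046, 2.383, -0.002]
contact_force: [-3.7, 0.6, 5.4]
opening: 0.0476
```

{"name": "carry_out", "arguments": {"series": [[0,0,0.2,0,0,0,0],[0,0,0.2,0,0,0,0],[0,0,0.4,0,0,0,0],[0,0,0,0,0,0,0]]}}

```text
t: 15.15
tool_pos: [0.526, -0.2888, 0.0666]
tool_rot: [2.044, 2.382, 0.001]
contact_force: [0.9, 0.2, -3.0]
opening: 0.0471
```

```bash
python3 shot.py side 310 250 60 a4
```

```text
[ 0.5257 -0.2887  0.0661] [ 0.66466645  0.41749716 -4.66160221]
```

View pics/a4.png

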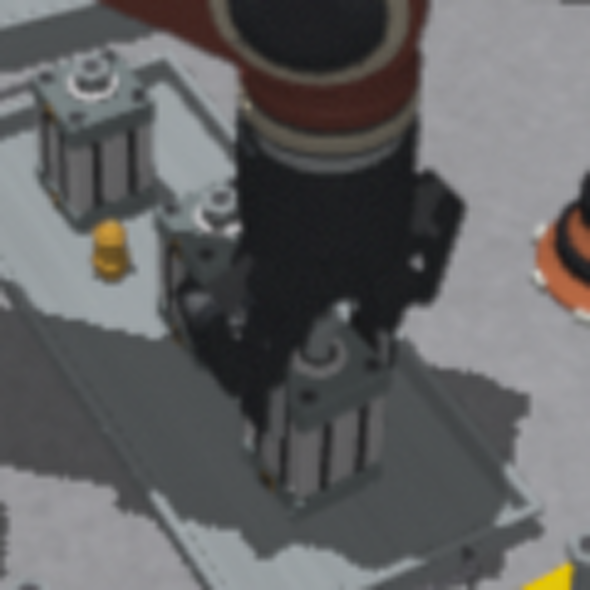

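{"name": "carry_out", "arguments": {"series": [[0,0,0.6,0,0,0,0],[0,0,1,0,0,0,0],[0,0,1,0,0,0,0],[0,0,1,0,0,0,0],[0,0,0.6,0,0,0,0],[0,0,0,0,0,0,0]]}}

```text
t: 15.8
tool_pos: [0.5266, -0.2894, 0.1738]
tool_rot: [2.042, 2.379, 0.001]
contact_force: [-0.1, -0.2, -4.4]
opening: 0.0474
```

```bash
python3 - <<'E'
from h import *
import pickle
P=pickle.load(open("p0.pkl","rb"))
T=lambda c:np.array(c)/6+[140,145]-.4
C=np.array([ray(P["top"],T(c),.032) for c in [(45,55),(622,66),(600,470),(25,442)]])
print(C.round(4))
c=C.mean(0);y=(C[0]+C[3]-C[1]-C[2])[:2];y/=np.linalg.norm(y);x=(C[0]+C[1]-C[2]-C[3])[:2];x/=np.linalg.norm(x)
print("cen",c.round(4),"yaw",np.arctan2(-y[0],y[1]),np.arctan2(x[1],x[0]),"target",(c[:2]-.055*y).round(4), np.linalg.norm(C[0]-C[1]),np.linalg.norm(C[0]-C[3]))
o=ctrl.get_obs();print(o["tool_pos"],o["contact_force"],o["opening"],o["q"])
E
python3 shot.py side 310 230 60 a5
```

```text
[[0.6552 0.292  0.032 ]
 [0.6541 0.0486 0.032 ]
 [0.4846 0.0539 0.032 ]
 [0.4922 0.2948 0.032 ]]
cen [0.5715 0.1723 0.032 ] yaw -0.017863550259193933 -0.02436659637916962 target [0.5705 0.1173] 0.24346257563859142 0.16301876560293913
[ 0.52664287 -0.28940359  0.17383187] [-0.14224931 -0.2350992  -4.41850539] 0.04740045928775341 [-6.26280103e-01  3.35836847e-02  1.73008989e+00  1.85616767e-05
  1.37162589e+00 -7.78306868e-01]
[ 0.5257 -0.2887  0.1715] [ 0.07333204  0.18445446 -5.6474926 ]
```

View pics/a5.png

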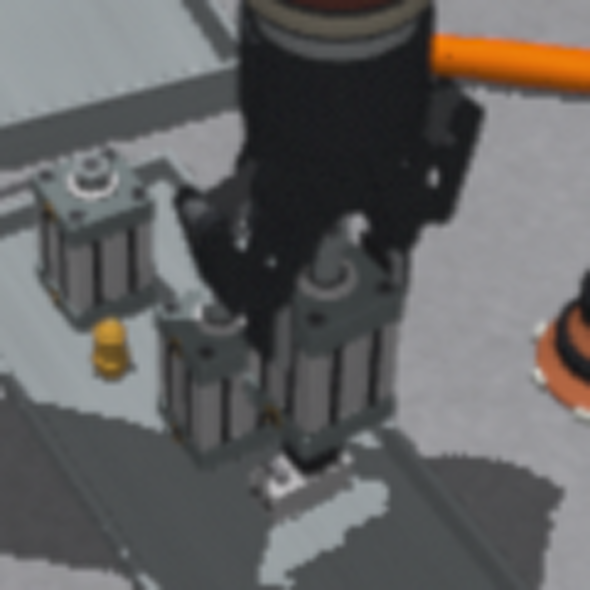

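A is held upright and clear of the tray. Moving to the reject tray's free spot, about (0.570, 0.117).

{"name": "carry_out", "arguments": {"series": [[0.1,0.4,0,0,0,-0.1,0],[0.15,0.8,0,0,0,-0.14,0],[0.16,1,0,0,0,-0.16,0],[0.16,1,0,0,0,-0.16,0],[0.16,1,0,0,0,-0.16,0],[0.16,1,0,0,0,-0.16,0],[0.16,1,0,0,0,-0.16,0],[0.16,1,0,0,0,-0.16,0],[0.16,1,0,0,0,-0.16,0],[0.16,1,0,0,0,-0.16,0],[0.16,1,0,0,0,-0.16,0],[0.16,1,0,0,0,-0.16,0]]}}

```text
t: 17.05
tool_pos: [0.5699, -0.0063, 0.1676]
tool_rot: [-2.255, -2.182, 0.004]
contact_force: [0.6, 0.3, -4.5]
opening: 0.0471
```

{"name": "carry_out", "arguments": {"series": [[0,1,0,0,0,0,0],[0,1,0,0,0,0,0],[0,1,0,0,0,0,0],[0,1,0,0,0,0,0],[0,0.7,0,0,0,0,0],[0,0.35,0,0,0,0,0],[0,0,0,0,0,0,0],[0,0,0,0,0,0,0]]}}

```text
t: 17.85
tool_pos: [0.5708, 0.1176, 0.1691]
tool_rot: [-2.256, -2.185, 0.002]
contact_force: [-0.1, 0.1, -3.9]
opening: 0.0472
```

```bash
python3 shot.py side 260 160 60 r1; python3 - <<'E'
from h import *
p=ctrl.get_image("top")
cv2.imwrite("pics/r1t.png",cv2.resize(p["frame"][120:280,120:330],None,fx=3.6,fy=3.6))
E
```

```text
[0.571  0.1173 0.1694] [-7.05295208e-04 -1.37340443e-01 -4.51589241e+00]
```

View pics/r1.png

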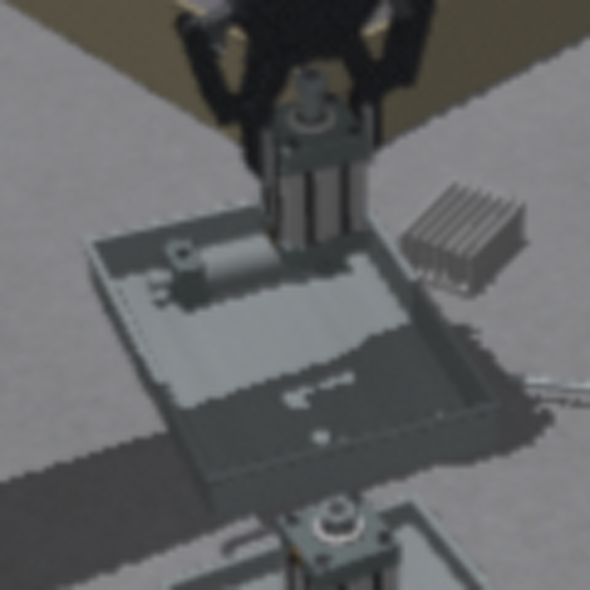

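View pics/r1t.png

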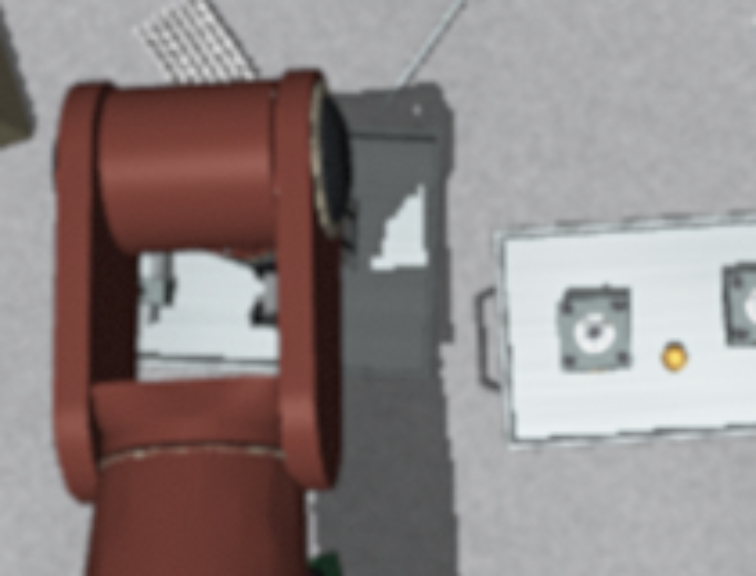

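The cylinder hangs upright over the free half. I'll lower to about 5 mm above the floor, then creep.

{"name": "carry_out", "arguments": {"series": [[0,0,-0.5,0,0,0,0],[0,0,-0.9,0,0,0,0],[0,0,-0.9,0,0,0,0],[0,0,-0.9,0,0,0,0],[0,0,-0.7,0,0,0,0],[0,0,-0.4,0,0,0,0],[0,0,-0.3,0,0,0,0],[0,0,-0.1,0,0,0,0],[0,0,0,0,0,0,0],[0,0,0,0,0,0,0]]}}

```text
t: 18.95
tool_pos: [0.5722, 0.118, 0.0536]
tool_rot: [2.256, 2.185, 0.002]
contact_force: [0.4, 0.0, -5.6]
opening: 0.0472
```

{"name": "carry_out", "arguments": {"series": [[0,0,-0.1,0,0,0,0],[0,0,0,0,0,0,0]]}}

```text
t: 19.15
tool_pos: [0.5715, 0.118, 0.0504]
tool_rot: [2.256, 2.185, 0.001]
contact_force: [-0.7, -0.1, -5.5]
opening: 0.0475
```

{"name": "carry_out", "arguments": {"series": [[0,0,-0.1,0,0,0,0],[0,0,0,0,0,0,0]]}}

```text
t: 19.35
tool_pos: [0.5711, 0.1179, 0.0472]
tool_rot: [-2.256, -2.185, 0.001]
contact_force: [-0.7, 0.9, -5.8]
opening: 0.0473
```

{"name": "carry_out", "arguments": {"series": [[0,0,-0.06,0,0,0,0],[0,0,0,0,0,0,0]]}}

```text
t: 19.55
tool_pos: [0.5715, 0.118, 0.0466]
tool_rot: [-2.257, -2.186, -0.0]
contact_force: [-1.7, 0.3, -0.3]
opening: 0.0473
```

{"name": "carry_out", "arguments": {"series": [[0,0,-0.03,0,0,0,0],[0,0,0,0,0,0,0]]}}

```text
t: 19.75
tool_pos: [0.5715, 0.118, 0.0465]
tool_rot: [-2.256, -2.186, 0.0]
contact_force: [-5.0, 0.3, 5.3]
opening: 0.0477
```

```bash
python3 shot.py side 260 160 60 r2
```

```text
[0.5715 0.118  0.0465] [-5.12173443  0.67057015  5.5766635 ]
```

View pics/r2.png

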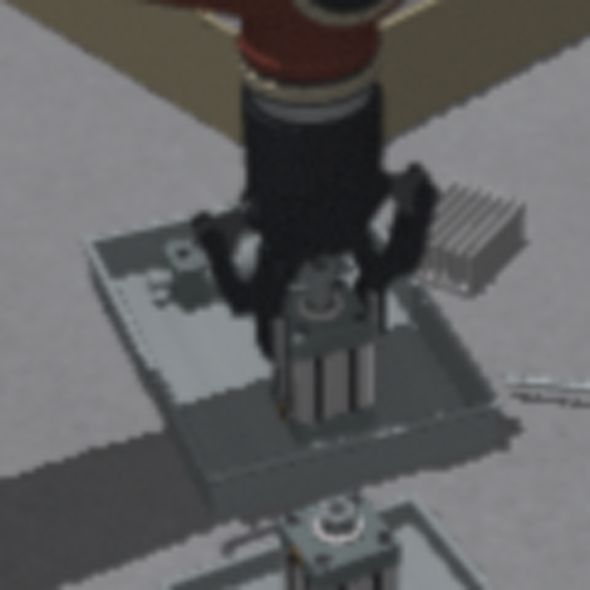

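A is seated on the reject tray floor: the weight came off at the same tool height as at pick-up. Releasing and retreating.

{"name": "carry_out", "arguments": {"series": [[0,0,0,0,0,0,1],[0,0,0,0,0,0,1],[0,0,0,0,0,0,1],[0,0,0,0,0,0,1],[0,0,0,0,0,0,1],[0,0,0,0,0,0,1],[0,0,0,0,0,0,1],[0,0,0,0,0,0,1]]}}

```text
t: 20.6
tool_pos: [0.5713, 0.1179, 0.0453]
tool_rot: [2.257, 2.186, -0.0]
contact_force: [-0.1, 0.1, -0.7]
opening: 0.0856
```

{"name": "carry_out", "arguments": {"series": [[0,0,0.4,0,0,0,1],[0,0,0.8,0,0,0,1],[0,0,1,0,0,0,1],[0,0,1,0,0,0,1],[0,0,1,0,0,0,1],[0,0,1,0,0,0,1],[0,0,1,0,0,0,1],[-1,0.4,1,0,0,0,1],[-1,1,0,0,0,0,1],[-1,1,0,0,0,0,1],[-1,1,0,0,0,0,1],[-1,1,0,0,0,0,1]]}}

```text
t: 21.8
tool_pos: [0.4453, 0.2287, 0.2263]
tool_rot: [2.257, 2.185, 0.002]
contact_force: [0.5, 0.9, 0.4]
opening: 0.0849
```

{"name": "carry_out", "arguments": {"series": [[0,1,0,0,0,0,1],[0,1,0,0,0,0,1],[0,1,0,0,0,0,1],[0,1,0,0,0,0,1],[0,1,0,0,0,0,1],[0,1,0,0,0,0,1],[0,1,0,0,0,0,1],[0,1,0,0,0,0,1],[0,0.5,0,0,0,0,1],[0,0,0,0,0,0,1]]}}

```text
t: 22.8
tool_pos: [0.4461, 0.4414, 0.2257]
tool_rot: [2.255, 2.187, 0.0]
contact_force: [-0.4, -0.3, -0.3]
opening: 0.0854
```

```bash
python3 - <<'E'
from h import *
p=ctrl.get_image("top");cv2.imwrite("pics/f_t.png",cv2.resize(p["frame"][130:260,130:430],None,fx=2.6,fy=2.6,interpolation=cv2.INTER_CUBIC))
p=ctrl.get_image("side");cv2.imwrite("pics/f_s.png",cv2.resize(p["frame"][120:330,200:400],None,fx=2.8,fy=2.8,interpolation=cv2.INTER_CUBIC))
o=ctrl.get_obs();print(o["t"],o["tool_pos"],o["contact_force"],o["opening"])
E
```

```text
22.9 [0.44633663 0.43988989 0.22547451] [ 0.91823352 -0.1653433   0.5798662 ] 0.08555138086449848
```

View pics/f_t.png

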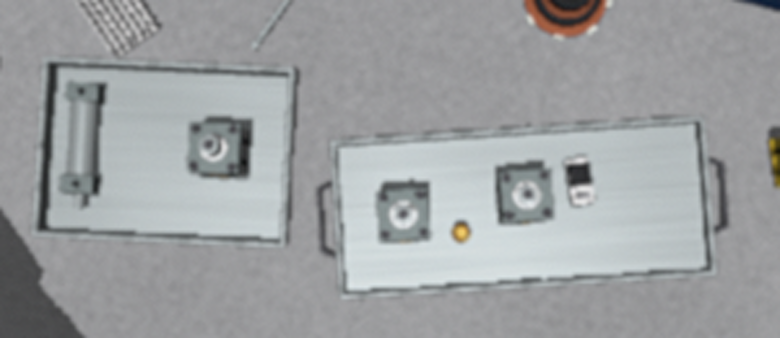

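View pics/f_s.png

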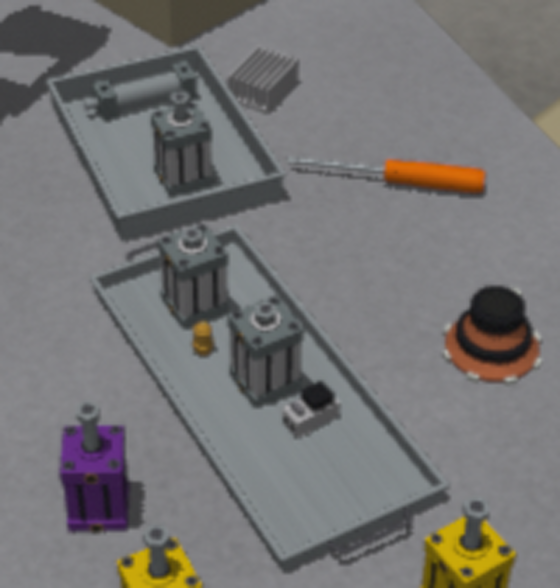

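The side and top views agree. A stands upright on the reject tray floor (top crop (212,148)) with its rod half out. B (525,193) and c (403,212) stand in place with rods home, and everything else is undisturbed. Handing in.

```bash
python3 -c "
from station import ctrl
print(ctrl.finish_job())"
```

```text
the job is handed in; nothing more can be done
None
```

All three rods are checked and the job is handed in, with no verdict reported. The last pictures were taken at 22.9 s of the 58 s allowed.

- **Sound cylinders:** cyl_c and cyl_b ran freely at about 2–3 N down to the metal stop at z = 0.092 m. I pressed them there to about 10 N and left them standing in place with rods home.
- **Bad cylinder:** cyl_a climbed to about 9 N at roughly 17 mm depth, so I stopped pushing. I lifted it by the body and lowered it onto the reject tray floor until its weight came off. Then I released it.
- **Last checks:** both camera views show cyl_a upright inside the reject tray walls, its rod about half in (roughly 15 mm). Cyl_b and cyl_c are upright with rods home. The valve, silencer and other things look undisturbed, and the arm is clear of everything. No check failed or disagreed.

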